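# Swap the calorimeter block under the temperature probe

## Task

Make the next heat-capacity reading ready: first slide the finished block in the red jacket aside until it stands wholly on the round cork mat, then slide the block in the blue jacket under the raised temperature probe, so that its off-centre probe hole is beneath the tip. Press the probe gently down through that hole until its orange collar rests on the metal. Keep both blocks standing flat on the bench, and leave all the other things where they are.

Things in the scene. Friction and masses are not known exactly. Their poses are not given: they have to be found in the camera images.
- blue_block: Calorimeter block: aluminium cylinder in a round blue foam jacket, 92 mm in diameter, 85 mm tall, 0.6 to 0.96 kg, too wide to grasp: it is slid over the bench. Origin: centre of its underside, z up. Its silver top (64 mm across, at z = 84 mm, the jacket's rim 1 mm higher) has a 12.5 mm heater hole in the middle, left empty, and the probe hole 19 mm from the middle along its own +x. Any final yaw will do.
- blue_block_hole (a point): Centre of the mouth of the blue block's probe hole (15 mm wide, 1 mm chamfer, 70 mm deep), in the plane of the metal top, 84 mm above the bench.
- red_block: Calorimeter block: copper cylinder in a round red foam jacket, 92 mm in diameter, 85 mm tall, 0.6 to 0.96 kg, too wide to grasp: it is slid over the bench. Origin: centre of its underside, z up. Same shape and holes as the blue one; copper-coloured top. It starts between the robot and the probe stand.
- mat: Round cork mat, 170 mm in diameter, about 1 mm thick, lying flat on the left or the right of the bench; it is no obstacle to sliding. Origin at its centre. It does not move.
- stand: The probe stand, fixed. Origin on the bench exactly below the probe. Along its own +x (away from the robot): a grey base, 120 by 120 mm, 22 mm high, its near face 85 mm from the origin; and a 13 mm post, 286 mm high, 140 mm from the origin. A 10 mm cross rod runs from the probe holder, 92 mm above the tip, to an aluminium boss (36 mm, with thumbscrew) on the post.
- probe_tip (a point): Round lower end of the temperature probe, an upright 10 mm steel rod on the stand's sliding carriage; it starts 100 to 112 mm above the bench. Above the tip: orange collar, 20 mm wide, underside at 60 mm; grey holder, 34 by 30 mm, 80 to 104 mm; orange cap, 30 mm wide, 104 to 130 mm. When the collar rests on the metal the tip is 60 mm deep in the hole.
- probe_cap (a point): Centre of the flat top of the orange cap, 130 mm straight above the tip: the place to press.
- probe_arm (a joint): How far the carriage has been slid down its post, in m: 0 is the top of its travel, 0.095 the bottom stop; about 0.088 with the collar on a block's metal. It slides up and down only, with about 6 N of friction (about 4 N of push down, with its own weight), and stays where it is left.
- yellow_block: A third block of the same size and weight in a yellow jacket, with a brass top, waiting for later: a bystander. Origin at the centre of its underside.
- beaker: Empty glass beaker, 66 mm in diameter, 90 mm tall: a bystander. Origin at the centre of its underside.
- wash_bottle: White bottle with a red cap, 60 mm in diameter, 150 mm tall: a bystander. Origin at the centre of its underside.
- tube_rack: White test-tube rack with four stoppered tubes, 60 mm along its x, 170 mm along its y, 124 mm tall: a bystander. Origin at the centre of its underside.
- slide_box: Wooden box for microscope slides, 87 mm along its x, 102 mm along its y, 34 mm high: a bystander. Origin at the centre of its underside.
- heater: Immersion heater lying flat along its own y, 177 mm long and 28 mm high, 28 mm wide black head and 12 mm steel rod: a bystander. Origin on the bench under the head: it reaches 22 mm to its +y and, with the steel rod, 155 mm to its -y.
Not all that is in view belongs to the job. Several things look just like the blue_block: the one meant starts farthest to the robot's right.

How it is judged:
By the outcome, as a careful person would: the job done as asked, in the order asked, and still so for the second after the job is handed in, with the robot touching nothing.
It also fails if it takes over 72 s, if anything falls off the work surface, if the arm or the gripper's body presses on something with over 40 N, if the wrist force passes 120 N, or if a joint passes its speed limit or range.

## Robot

A 6-joint arm with a two-finger parallel gripper is mounted at the origin on the work surface. World frame = base frame: x ahead of the robot, y to its left, z up, the work surface at z = 0. Lengths are in mm, angles in degrees, forces in N, time in s.
With the tool pointing down it reaches from about 300 to 850 mm from the base axis. Payload 4.2 kg.
Tool frame: the origin (TCP) lies between the finger pads; the fingertips stand 14 mm ahead of it and the grasp point (between the pads) lies 5 mm behind it (env.finger_overhang is the distance from the TCP to the fingertips, in mm); z points along the fingers, y is the line along which they close (so a half turn about z gives the same grasp; the last joint's range is limited). The gripper opens to 91 mm and grips with 3 to 60 N. Pads are 32 mm wide; open, the fingers measure 118 mm over their backs; the gripper's body (76 mm by 178 mm) begins 60 mm behind the grasp point.
Start: joints at [69.041, 18.312, 89.639, -0, 72.044, -1.146], TCP at [194.898, 540.977, 227.976] pointing down, gripper open.
Joint ranges: [-177.97, 177.97], [-48.28, 115.42], [12.27, 149.76], [-77.06, 257.06], [2.81, 150.46], [-146.56, 146.56]. Speed limits (degrees/s): [147.25, 147.25, 180, 180, 180, 180].

## Interface

Orientations are given as [roll, pitch, yaw] about the fixed x, y, z axes, in that order (R = Rz(yaw) Ry(pitch) Rx(roll)).
In Python, from workcell import status, cams, env, finder gives the robot as it stands.
- The arm moves only by the tool apply_moves, never from a script. Its argument "increments" is a list of rows, each a list of 7 numbers: the opening, from -1 (shut) to 1 (fully open), then the shift along the world's x, y, z in m, then the turn, a rotation vector about the world's x, y, z in degrees. In form: [[gripper, x, y, z, ax, ay, az], ...]. A call has 1 to 5 rows; each row shifts and turns the commanded pose from where the row before left it; what a row does not reach is not made up. A row lasts 1/12 s, in which the tool goes at most 41.7 mm and 7.16 degrees, less where a joint would pass 70% of its speed; a pose out of reach is approached as far as the arm can. A call with a gripper value outside its range is refused whole. The fingers move at their own pace and stop on an object; "newtons" is the grip in N (left out, the last holds). Time passes only in rows, so rows that do not move let the fingers close. It gives the time, the measured TCP pose, the force, the opening and the grip force at its end, in the units of the state.
- status.state(): the state, without advancing time (a new reading comes with each control period).
- cams.grab_frame(name): name is "scene" or "top" or "wrist"; returns a dict with "color" (420x560x3 uint8, red, green, blue), "intrinsics" (3x3 intrinsics, pixels), "R" (3x3) and "t" (3): a world point X has camera coordinates R X + t. Camera axes: x right, y down, z forward; pixel columns grow to the right and rows downward; lengths in mm; the calibration is good to about 2 mm. A picture is of the moment at which its call begins. There is no depth.
- env.job_done(): hands the job in; it is judged then, once.
Trained networks look in the newest picture that a camera, given by its name, has taken for a name from the list of things; names that differ only in an ending like _2 or _b are one class to them, and where a whole thing is asked for, a point or a joint stands for the part that bears it (a point fixed in the world has none). Each returns a list of dicts, best first, with "score" (0 to 1); they miss things now and then, are a little off and sometimes report something else, mostly with a low value. They report only what shows in the picture. A call takes as long as a camera call. They do not tell look-alikes from the thing itself.
- finder.boxes_of(query, camera): "rect" ([left, top, width, height] in pixels, round what is visible of it).
- finder.trace(query, camera): "pixels" (420x560 bool, what is visible of it) and "rect" ([left, top, width, height] in pixels, round what is visible of it).
The state is a dict: "time_s": time; "qpos": joint angles; "qvel": joint speeds; "effort": joint torques, N m; "ee_pos": TCP position; "ee_rot": TCP orientation; "force": force on the tool from outside, world axes, zero at the start; "torque": the same for the moment, N m; "gripper_width": finger opening in mm; "gripper_force": force on a finger pad.
Only numpy, scipy, OpenCV 4.12 (cv2) and the standard library are available. Lean on these libraries where they do the work, as an engineer would, in place of code of your own. Each camera call takes 0.05 s, during which the arm holds its last target. There are 200 camera calls.

## Working session

There is one attempt and no reset: what is moved stays moved. The work goes in short steps, Python scripts to look and compute and a tool call to move; the robot and the scene stay as the last step left them, time stands still between calls to the robot, and variables do not carry over. Pictures are saved under pics/ and viewed, at most 10 in all, crops included, and the job is handed in when it is done.

Besides the shell and the picture viewer there is one more tool, called after "Call:" in YAML: its name, and indented under it one key for each argument. apply_moves: Moves the arm, as the interface text tells. Its arguments: {"type":"object","properties":{"increments":{"type":"array","items":{"type":"array","items":{"type":"number"}}},"newtons":{"type":"number"}},"required":["increments"]}

```bash
mkdir -p pics; ls; cat > h.py <<'E'
import numpy as np, cv2
from workcell import status,cams,env,finder
def save(n,f): cv2.imwrite('pics/'+n,cv2.cvtColor(f['color'],cv2.COLOR_RGB2BGR))
def ray(f,u,v,z):
    K,R,t=map(np.array,(f['intrinsics'],f['R'],f['t'])); c=-R.T@t
    d=R.T@np.linalg.inv(K)@np.array([u,v,1.]); return c+d*(z-c[2])/d[2]
def proj(f,X):
    K,R,t=map(np.array,(f['intrinsics'],f['R'],f['t'])); p=K@(R@np.array(X,float)+t); return p[:2]/p[2]
E
python3 - <<'E'
from h import *
a=cams.grab_frame('scene');b=cams.grab_frame('top')
img=np.hstack([a['color'],b['color']])
save('s.png',a);save('t.png',b)
for f in(a,b):print(np.round(-np.array(f['R']).T@f['t']))
for q in['blue_block','red_block','mat','probe_cap','stand','yellow_block','beaker','wash_bottle','tube_rack','slide_box','heater']:
  for r in finder.boxes_of(q,'top'):
    x,y,w,h=r['rect'];print(q,round(r['score'],2),np.round(r['rect']),np.round(ray(b,x+w/2,y+h/2,85 if 'block' in q else 0)[:2]))
print(status.state())
E
```

```text
pics
[1516.  503.  922.]
[ 403.  100. 1346.]
blue_block 0.97 [168. 256.  34.  33.] [307. 374.]
blue_block 0.63 [107. 238.  38.  33.] [361. 550.]
red_block 0.91 [289. 193.  31.  31.] [495.  22.]
mat 0.68 [376. 176.  50.  54.] [ 516. -287.]
probe_cap 0.58 [295. 117.  36.  64.] [690. -10.]
probe_cap 0.34 [239. 142.  17.  21.] [679. 197.]
stand 0.79 [282. 113.  48.  67.] [699.  12.]
yellow_block 0.64 [411. 137.  38.  35.] [ 654. -354.]
beaker 0.65 [365. 238.  34.  31.] [ 357. -223.]
beaker 0.57 [237. 144.  17.  19.] [677. 205.]
beaker 0.22 [294. 117.  35.  64.] [690.  -5.]
wash_bottle 0.74 [368. 156.  26.  24.] [ 628. -225.]
tube_rack 0.67 [412. 136.  38.  36.] [ 673. -387.]
slide_box 0.98 [364. 240.  36.  32.] [ 352. -225.]
heater 0.67 [244. 247.  56.  11.] [364. 120.]
heater 0.22 [207. 206.  33.  27.] [468. 274.]
{'time_s': 0.65, 'qpos': array([ 6.90415885e+01,  1.83115684e+01,  8.96400425e+01, -3.42018769e-04,
        7.20427583e+01, -1.14514039e+00]), 'qvel': array([ 0.11107994,  0.06662308,  0.01785156,  0.0025538 ,  0.02097972,
       -0.01180074]), 'effort': array([-5.19542882e-04, -4.12180889e+01, -2.32173193e+01,  7.27797998e-02,
        3.76075879e-02, -1.77729464e-05]), 'ee_pos': array([194.89794935, 540.97576171, 227.97217586]), 'ee_rot': array([1.79994377e+02, 4.37833596e-04, 1.60186834e+02]), 'force': array([-0.78119784, -0.2673434 , -0.58633417]), 'torque': array([ 0.04264161, -0.0061942 ,  0.01170666]), 'gripper_force': 0.0, 'gripper_width': 91.06117419883373}
```

View pics/t.png

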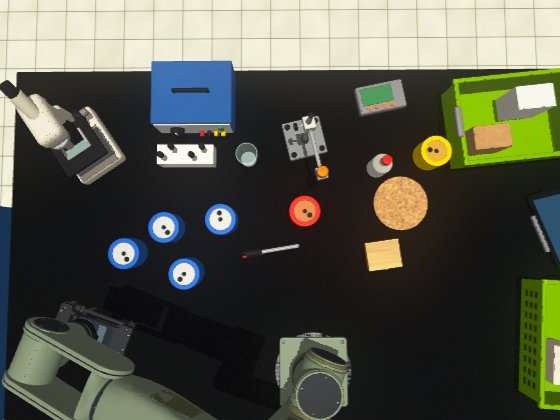

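View pics/s.png

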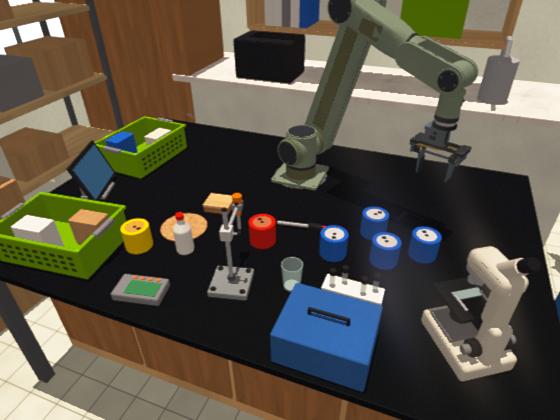

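The top view shows four blue look-alikes at px (220,219), (164,227), (184,273) and (124,253). World y grows to the left, so the rightmost, (220,219), is the one meant. Red is at (305,211), the mat at (401,203) and the probe cap at (322,171). I'll check the choice in a crop and refine the positions.

```bash
cat >> h.py <<'E'
def fit(f,q,cam,z,near=None):
    # ring of jacket top via ellipse of the rim (top face circle)
    pass
E
python3 - <<'E'
from h import *
a=cams.grab_frame('scene');b=cams.grab_frame('top')
def crop(f,x,y,w,h,s): return cv2.resize(f['color'][y:y+h,x:x+w],(w*s,h*s),interpolation=cv2.INTER_CUBIC)
c1=crop(b,195,195,50,50,8);c2=crop(b,280,150,50,100,8)[:800,:400]
c2=cv2.resize(crop(b,280,145,60,90,6),(400,600))
c1=np.vstack([c1,np.zeros((200,400,3),np.uint8)])
cv2.imwrite('pics/c.png',np.hstack([c1,c2])[:,:,::-1])
hsv=cv2.cvtColor(b['color'],cv2.COLOR_RGB2HSV)
# top faces: bright low-sat pixels near blue
def top(mask,c,r=22):
    m=np.zeros_like(mask,np.uint8);cv2.circle(m,c,r,1,-1);m=(m&mask.astype(np.uint8))
    m=cv2.morphologyEx(m,cv2.MORPH_CLOSE,np.ones((5,5)))
    cs=max(cv2.findContours(m,0,1)[0],key=cv2.contourArea);h=cv2.convexHull(cs)
    return cv2.fitEllipse(h),m.sum()
e,n=top((hsv[...,1]<60)&(hsv[...,2]>120),(220,219));print('blue silver',e,n,ray(b,*e[0],84))
print('px/mm at84',np.linalg.norm(proj(b,[500,200,84])-proj(b,[510,200,84]))/10)
H=hsv[...,0].astype(int)
for q,z in[('red_block',0),('mat',1),('wash_bottle',0),('probe_cap',0),('beaker',0)]:
  for cam,f in(('top',b),('scene',a)):
    r=finder.trace(q,cam)
    if not r: print(q,cam,'none');continue
    m=r[0]['pixels'].astype(np.uint8);c=max(cv2.findContours(m,0,1)[0],key=cv2.contourArea)
    e=cv2.fitEllipse(cv2.convexHull(c));print(q,cam,round(r[0]['score'],2),np.round(r[0]['rect'],1),np.round(e[0],1),np.round(e[1],1),np.round(ray(f,*e[0],z)[:2]))
np.savez('f.npz',a=a['color'],b=b['color'])
# orange cap
m=((H>5)&(H<18)&(hsv[...,1]>180)&(hsv[...,2]>150)).astype(np.uint8)
n,l,s,c=cv2.connectedComponentsWithStats(m)
for i in range(1,n):
  if s[i,4]>15: print('orange',s[i],c[i])
h2=cv2.cvtColor(a['color'],cv2.COLOR_RGB2HSV);m=((h2[...,0]>5)&(h2[...,0]<18)&(h2[...,1]>180)&(h2[...,2]>120)).astype(np.uint8)
n,l,s,c=cv2.connectedComponentsWithStats(m)
for i in range(1,n):
  if s[i,4]>15: print('orange scene',s[i],c[i])
E
```

```text
blue silver ((219.88363647460938, 218.91432189941406), (21.325910568237305, 21.655799865722656), 61.93635559082031) 371 [464.69577001 273.84954909  84.        ]
px/mm at84 0.33630806622506493
red_block top 0.69 [287.8 194.6  32.   30.8] [303.7 210.9] [29.4 32. ] [493.  21.]
red_block scene 0.93 [248.7 211.7  30.1  35.6] [262.4 230.4] [29.7 38.6] [437.   7.]
mat top 0.69 [374.5 176.3  49.3  55.4] [399.8 202.9] [53.2 54.2] [ 517. -283.]
mat scene 0.76 [161.  216.7  45.   22.3] [193.5 224.2] [23.8 26.3] [ 494. -249.]
wash_bottle top 0.92 [367.9 156.9  23.   23.8] [378.5 165.3] [19.7 28.1] [ 637. -218.]
wash_bottle scene 0.72 [173.8 212.9  20.1  42.8] [182.4 234.6] [18.9 45.3] [ 561. -254.]
probe_cap top 0.88 [295.3 116.8  33.4  65.1] [311.1 147.3] [31.4 65.6] [696.  -5.]
probe_cap scene 0.62 [217.8 194.   24.7  46.5] [231.7 218.6] [26.9 49.4] [ 411. -131.]
beaker top 0.73 [235.7 144.   18.7  22.2] [246.3 154.4] [21.4 24.6] [674. 202.]
beaker scene 0.67 [162.6 214.8  43.2  26.7] [193.4 224.3] [23.6 26.6] [ 494. -249.]
orange [317 166  12  11  90] [322.27777778 170.75555556]
orange scene [232 193  10  11  84] [236.63095238 197.30952381]
```

View pics/c.png

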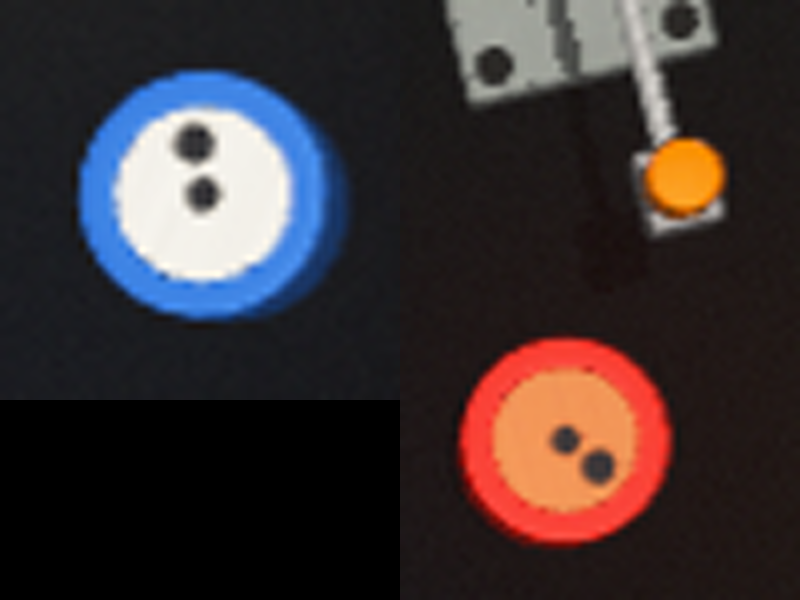

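The crop confirms the blue block: its probe hole sits up-left of the middle, at about +10° from +x. Next I'll work out the world positions.

```bash
python3 - <<'E'
from h import *
a=cams.grab_frame('scene');b=cams.grab_frame('top')
P=lambda *s:print(*[np.round(x,1) if not isinstance(x,str) else x for x in s])
P('blue c',ray(b,219.88,218.9,84),'hole',ray(b,195+194/8-.5,195+143/8-.5,84),'heater',ray(b,195+203/8-.5,195+194/8-.5,84))
hr=lambda u,v:(280+(u-400)*.15-.5,145+v*.15-.5)
P('red heater',ray(b,*hr(566,440),84))
from scipy.optimize import least_squares
# cap: top view disc centre = cap top z; scene centroid = ~cap middle (13 below)
r=least_squares(lambda X:np.r_[proj(b,X)-(hr(685,177)),proj(a,X-[0,0,11])-(236.6,197.3)],[600,-20,236])
P('cap',r.x,r.cost); 
for z in(230,236,242):P(z,ray(b,*hr(685,177),z))
hs=cv2.cvtColor(b['color'],cv2.COLOR_RGB2HSV);ha=cv2.cvtColor(a['color'],cv2.COLOR_RGB2HSV)
for n,h,f,w in(('top',hs,b,(360,145,40,40)),('scene',ha,a,(170,205,25,20))):
  x,y,ww,hh=w;m=((h[...,0]<5)|(h[...,0]>172))&(h[...,1]>150)&(h[...,2]>80);s=np.argwhere(m[y:y+hh,x:x+ww]);c=s.mean(0)[::-1]+(x,y)
  P(n,c,'bottle cap',ray(f,*c,145),len(s))
m=((hs[...,0]>8)&(hs[...,0]<25)&(hs[...,1]>60)&(hs[...,2]>90)).astype(np.uint8);m[:,:370]=0;m[:175]=0;m[232:]=0;m[:,430:]=0
c=max(cv2.findContours(cv2.morphologyEx(m,3,np.ones((5,5))),0,1)[0],key=cv2.contourArea);e=cv2.fitEllipse(cv2.convexHull(c));P('mat',e[0],e[1],ray(b,*e[0],1))
P('box corners',ray(b,365,243,34),ray(b,402,270,34),ray(b,400,238,34)); P('yellow',ray(b,434,150,84)); P('heater head',ray(b,243,256,20),'end',ray(b,298,246,6));P('beaker',ray(b,246,154,90))
for u,v in((470,103),(718,45)):P('base corner',ray(b,*hr(u,v),22))
E
```

```text
blue c [464.7 273.9  84. ] hole [484.1 277.3  84. ] heater [465.2 273.9  84. ]
red heater [488.5  23.7  84. ]
cap [580.2 -12.7 239.6] 0.6
230 [582.5 -15.5 230. ]
236 [581.6 -14.8 236. ]
242 [580.6 -14.2 242. ]
top [386.8 159.5] bottle cap [ 628.3 -207.9  145. ] 86
scene [178.9 215.2] bottle cap [ 628.3 -200.9  145. ] 58
mat [400.3 202.8] [53.5 54.9] [ 516.9 -284.2    1. ]
box corners [ 391.3 -163.9   34. ] [ 308.7 -275.1   34. ] [ 406.  -271.4   34. ]
yellow [ 667.7 -365.    84. ]
heater head [352.8 210.7  20. ] end [382.6  39.9   6. ]
beaker [657.3 196.2  90. ]
base corner [651.5  63.6  22. ]
base corner [678.5 -53.2  22. ]
```

Measured positions in mm:
- Probe: about (581,-13).
- Red block: (489,24).
- Mat: (517,-284).
- Blue block: (465,274), with its hole at +10°.
- Wash bottle: (628,-204).

Plan: use the open fingers as a fork, and keep it at low x while passing the probe.

Call:
apply_moves:
  increments:
    - [0.76, 0.019, -0.0308, 0, 0, 0, -5]
    - [0.76, 0.019, -0.0308, 0, 0, 0, -5]
    - [0.76, 0.019, -0.0308, 0, 0, 0, -5]
    - [0.76, 0.019, -0.0308, 0, 0, 0, -5]
    - [0.76, 0.019, -0.0308, 0, 0, 0, -5]

```text
time_s: 1.77
ee_pos: [290.4, 385.5, 228.0]
ee_rot: [180.0, 0.0, 135.0]
force: [0.3, 0.2, 0.0]
gripper_width: 80.2
gripper_force: 0.0
```

Call:
apply_moves:
  increments:
    - [0.76, 0.019, -0.0308, 0, 0, 0, -5]
    - [0.76, 0.019, -0.0308, 0, 0, 0, -5]
    - [0.76, 0.019, -0.0308, 0, 0, 0, -5]
    - [0.76, 0.019, -0.0308, 0, 0, 0, -5]
    - [0.76, 0.019, -0.0308, 0, 0, 0, -5]

```text
time_s: 2.18
ee_pos: [385.5, 231.4, 228.2]
ee_rot: [180.0, -0.0, 110.0]
force: [-0.3, 0.8, -1.3]
gripper_width: 80.3
gripper_force: 0.0
```

Call:
apply_moves:
  increments:
    - [0.76, 0.019, -0.0308, 0, 0, 0, -5]
    - [0.76, 0.019, -0.0308, 0, 0, 0, -5]
    - [0.76, 0.019, -0.0308, 0, 0, 0, -5]
    - [0.76, 0.019, -0.0308, 0, 0, 0, -5.2]
    - [0.76, 0, 0, 0, 0, 0, 0]

```text
time_s: 2.6
ee_pos: [463.9, 105.2, 228.1]
ee_rot: [179.8, 0.1, 89.5]
force: [0.7, 0.4, 0.1]
gripper_width: 80.0
gripper_force: 0.0
```

Call:
apply_moves:
  increments:
    - [0.76, 0, 0, -0.036, 0, 0, 0]
    - [0.76, 0, 0, -0.036, 0, 0, 0]
    - [0.76, 0, 0, -0.036, 0, 0, 0]
    - [0.76, 0, 0, -0.036, 0, 0, 0]
    - [0.76, 0, 0, -0.036, 0, 0, 0]

```text
time_s: 3.02
ee_pos: [460.7, 110.2, 46.9]
ee_rot: [179.9, -0.0, 90.0]
force: [0.3, -0.3, -0.3]
gripper_width: 80.6
gripper_force: 0.0
```

Call:
apply_moves:
  increments:
    - [0.76, 0, 0, -0.003, 0, 0, 0]
    - [0.76, 0, -0.008, 0, 0, 0, 0]
    - [0.76, 0, -0.008, 0, 0, 0, 0]
    - [0.76, 0, -0.008, 0, 0, 0, 0]
    - [0.76, 0, -0.008, 0, 0, 0, 0]

```text
time_s: 3.43
ee_pos: [463.2, 77.6, 47.2]
ee_rot: [179.6, -0.1, 90.0]
force: [2.5, 2.7, -1.7]
gripper_width: 80.5
gripper_force: 1.6
```

Call:
apply_moves:
  increments:
    - [0.76, 0, -0.007, 0, 0, 0, 0]
    - [0.76, 0, -0.007, 0, 0, 0, 0]
    - [0.76, 0, -0.007, 0, 0, 0, 0]
    - [0.76, 0, -0.007, 0, 0, 0, 0]
    - [0.76, 0, -0.007, 0, 0, 0, 0]

```text
time_s: 3.85
ee_pos: [463.3, 42.6, 46.8]
ee_rot: [179.6, -0.1, 90.0]
force: [2.3, 5.5, 4.9]
gripper_width: 80.3
gripper_force: 2.8
```

Call:
apply_moves:
  increments:
    - [0.76, 0, -0.007, 0, 0, 0, 0]
    - [0.76, 0, -0.007, 0, 0, 0, 0]
    - [0.76, 0, -0.007, 0, 0, 0, 0]
    - [0.76, 0, -0.007, 0, 0, 0, 0]
    - [0.76, 0, -0.007, 0, 0, 0, 0]

```text
time_s: 4.27
ee_pos: [463.3, 7.4, 46.7]
ee_rot: [179.6, -0.0, 90.0]
force: [2.8, 4.2, 3.0]
gripper_width: 80.2
gripper_force: 2.6
```

```bash
cat >> h.py <<'E'
def topc(f,col):
    # centre of metal top of red/blue from copper/silver region
    h=cv2.cvtColor(f['color'],cv2.COLOR_RGB2HSV).astype(int)
    if col=='red': m=((h[...,0]<4)|(h[...,0]>174))&(h[...,1]>170)&(h[...,2]>200)
    return m
E
python3 - <<'E'
from h import *
b=cams.grab_frame('top')
for r in finder.boxes_of('red_block','top')[:2]:
  x,y,w,h=r['rect'];print(r['score'],r['rect'],ray(b,x+w/2,y+h/2,60))
cv2.imwrite('pics/r1.png',cv2.resize(b['color'][130:250,240:420],(720,480))[:,:,::-1])
print(status.state()['force'])
E
```

```text
[2.67449305 0.6235705  1.10615456]
```

View pics/r1.png

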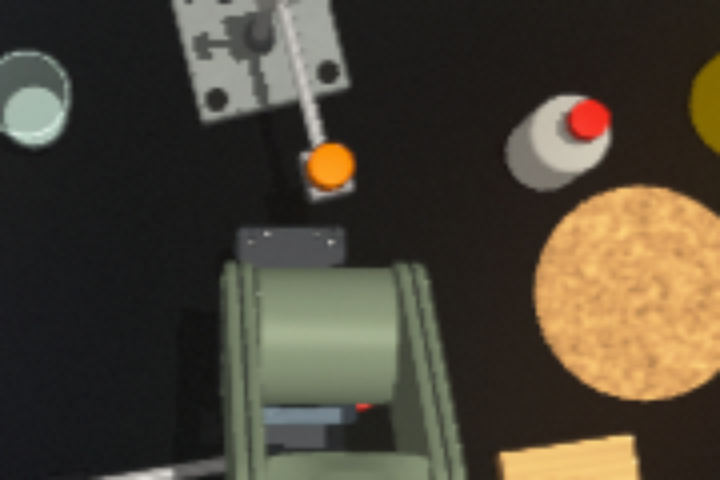

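The arm hides the block here, but the gripper body clears the probe. I'll keep pushing.

Call:
apply_moves:
  increments:
    - [0.76, 0, -0.01, 0, 0, 0, 0]
    - [0.76, 0, -0.01, 0, 0, 0, 0]
    - [0.76, 0, -0.01, 0, 0, 0, 0]
    - [0.76, 0, -0.01, 0, 0, 0, 0]
    - [0.76, 0, -0.01, 0, 0, 0, 0]

```text
time_s: 4.78
ee_pos: [460.9, -41.6, 46.0]
ee_rot: [180.0, -0.1, 89.9]
force: [-0.1, 8.6, 6.3]
gripper_width: 80.6
gripper_force: 5.2
```

Call:
apply_moves:
  increments:
    - [0.76, 0, -0.01, 0, 0, 0, 0]
    - [0.76, 0, -0.01, 0, 0, 0, 0]
    - [0.76, 0, -0.01, 0, 0, 0, 0]
    - [0.76, 0, -0.01, 0, 0, 0, 0]
    - [0.76, 0, 0, 0, 0, 0, 0]

```text
time_s: 5.2
ee_pos: [460.5, -83.1, 45.6]
ee_rot: [180.0, -0.0, 89.9]
force: [0.9, 0.7, 0.4]
gripper_width: 80.4
gripper_force: 0.6
```

```bash
python3 - <<'E'
from h import *
a=cams.grab_frame('scene');b=cams.grab_frame('top');w=cams.grab_frame('wrist')
cv2.imwrite('pics/r2.png',np.hstack([cv2.resize(a['color'][120:300,140:340],(500,450)),cv2.resize(w['color'],(300,225)).repeat(2,0)])[:,:,::-1])
for f,n in((a,'scene'),(b,'top')):
  for r in finder.boxes_of('red_block',n)[:2]:print(n,r)
E
```

```text
scene {'rect': [214.1, 200.8, 25.5, 31.9], 'score': 0.52}
scene {'rect': [162.7, 213.1, 44.1, 26.9], 'score': 0.29}
```

View pics/r2.png

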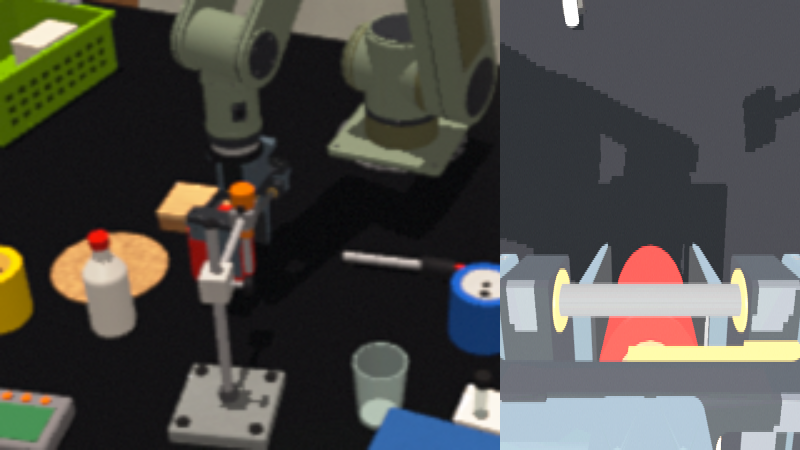

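The scene and wrist views show the red block seated between both fingers, with the side force near zero. Now I steer it onto the mat.

Call:
apply_moves:
  increments:
    - [0.76, 0.003, -0.01, 0, 0, 0, 0]
    - [0.76, 0.003, -0.01, 0, 0, 0, 0]
    - [0.76, 0.003, -0.01, 0, 0, 0, 0]
    - [0.76, 0.003, -0.01, 0, 0, 0, 0]
    - [0.76, 0.003, -0.01, 0, 0, 0, 0]

```text
time_s: 5.87
ee_pos: [475.5, -132.7, 44.7]
ee_rot: [-179.9, -0.0, 90.0]
force: [-0.9, 4.9, 0.0]
gripper_width: 80.4
gripper_force: 3.4
```

Call:
apply_moves:
  increments:
    - [0.76, 0.003, -0.01, 0, 0, 0, 0]
    - [0.76, 0.003, -0.01, 0, 0, 0, 0]
    - [0.76, 0.003, -0.01, 0, 0, 0, 0]
    - [0.76, 0.003, -0.01, 0, 0, 0, 0]
    - [0.76, 0.003, -0.01, 0, 0, 0, 0]

```text
time_s: 6.28
ee_pos: [491.0, -183.4, 44.8]
ee_rot: [-180.0, -0.0, 90.0]
force: [-0.1, 2.9, -0.3]
gripper_width: 80.2
gripper_force: 2.9
```

Call:
apply_moves:
  increments:
    - [0.76, 0.003, -0.01, 0, 0, 0, 0]
    - [0.76, 0.002, -0.01, 0, 0, 0, 0]
    - [0.76, 0, -0.01, 0, 0, 0, 0]
    - [0.76, 0, -0.01, 0, 0, 0, 0]
    - [0.76, 0, -0.01, 0, 0, 0, 0]

```text
time_s: 6.7
ee_pos: [495.8, -233.2, 44.9]
ee_rot: [180.0, 0.0, 90.0]
force: [-0.2, 2.6, -2.3]
gripper_width: 80.2
gripper_force: 2.5
```

Call:
apply_moves:
  increments:
    - [0.76, 0, -0.006, 0, 0, 0, 0]
    - [0.76, 0, -0.004, 0, 0, 0, 0]
    - [0.76, 0, -0.003, 0, 0, 0, 0]
    - [0.76, 0, 0, 0, 0, 0, 0]
    - [0.76, 0, 0, 0, 0, 0, 0]

```text
time_s: 7.12
ee_pos: [495.9, -245.8, 45.2]
ee_rot: [180.0, 0.1, 90.0]
force: [-0.7, 0.0, -0.7]
gripper_width: 80.5
gripper_force: 0.4
```

```bash
python3 - <<'E'
from h import *
a=cams.grab_frame('scene')
cv2.imwrite('pics/r3.png',cv2.resize(a['color'][170:290,100:300],(800,480))[:,:,::-1])
E
```

```text
(no output)
```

View pics/r3.png

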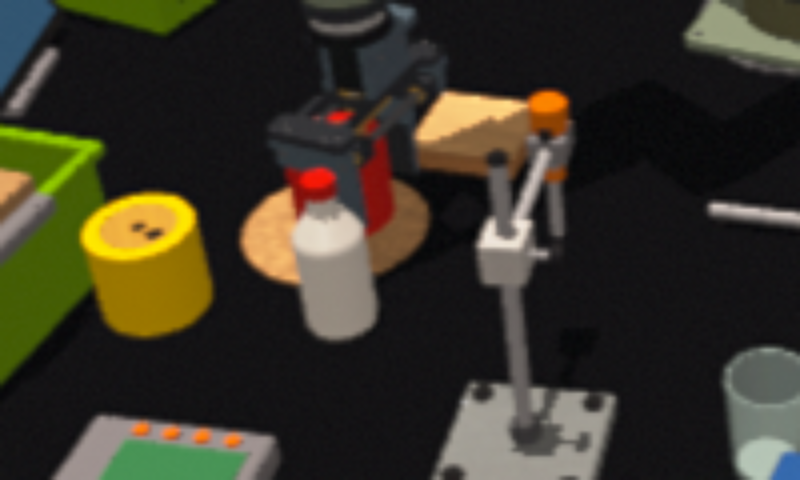

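The red block is on the mat. I'll back off, rise and go behind the blue block, then verify.

Call:
apply_moves:
  increments:
    - [0.76, 0, 0.02, 0, 0, 0, 0]
    - [0.76, 0, 0.035, 0, 0, 0, 0]
    - [0.76, -0.011, 0.02, 0.03, 0, 0, 0]
    - [0.76, -0.01, 0, 0.038, 0, 0, 0]
    - [0.76, -0.01, 0, 0.038, 0, 0, 0]

```text
time_s: 7.58
ee_pos: [464.2, -168.8, 151.8]
ee_rot: [-179.9, -0.0, 90.2]
force: [1.2, -0.5, -0.0]
gripper_width: 80.3
gripper_force: 0.0
```

Call:
apply_moves:
  increments:
    - [0.76, 0, 0, 0.038, 0, 0, 0]
    - [0.76, 0, 0.01, 0.038, 0, 0, 0]
    - [0.76, 0, 0.036, 0, 0, 0, 0]
    - [0.76, 0, 0.036, 0, 0, 0, 0]
    - [0.76, 0, 0.036, 0, 0, 0, 0]

```text
time_s: 8.0
ee_pos: [465.4, -51.3, 228.5]
ee_rot: [179.7, 0.1, 89.9]
force: [0.7, 0.9, 0.7]
gripper_width: 80.4
gripper_force: 0.0
```

Call:
apply_moves:
  increments:
    - [0.76, 0, 0.038, 0, 0, 0, 0]
    - [0.76, 0, 0.038, 0, 0, 0, 0]
    - [0.76, 0, 0.038, 0, 0, 0, 0]
    - [0.76, 0, 0.038, 0, 0, 0, 0]
    - [0.76, 0, 0.038, 0, 0, 0, 0]

```text
time_s: 8.42
ee_pos: [464.9, 139.8, 227.7]
ee_rot: [179.9, -0.0, 90.0]
force: [-0.3, -0.2, -0.5]
gripper_width: 80.5
gripper_force: 0.0
```

Call:
apply_moves:
  increments:
    - [0.76, 0, 0.04, 0, 0, 0, 0]
    - [0.76, 0, 0.04, 0, 0, 0, 0]
    - [0.76, 0, 0.04, 0, 0, 0, 0]
    - [0.76, 0, 0.04, 0, 0, 0, 0]
    - [0.76, 0, 0.032, 0, 0, 0, 0]

```text
time_s: 8.83
ee_pos: [464.7, 333.0, 227.5]
ee_rot: [179.9, -0.1, 90.1]
force: [0.4, 0.4, 0.6]
gripper_width: 80.5
gripper_force: 0.0
```

```bash
python3 - <<'E'
from h import *
b=cams.grab_frame('top');c=b['color'];h=cv2.cvtColor(c,cv2.COLOR_RGB2HSV).astype(int)
m=(((h[...,0]<4)|(h[...,0]>174))&(h[...,1]>150)&(h[...,2]>210)).astype(np.uint8);m[:170]=0;m[260:]=0
ct=max(cv2.findContours(m,0,1)[0],key=cv2.contourArea);e=cv2.fitEllipse(cv2.convexHull(ct))
print(e,ray(b,*e[0],85),'px/mm',.3363)
cv2.imwrite('pics/r4.png',cv2.resize(c[150:290,180:440],(780,420))[:,:,::-1])
print(status.state()['ee_pos'])
E
```

```text
((408.7599182128906, 207.34043884277344), (29.435489654541016, 30.22323989868164), 128.53591918945312) [ 496.29466907 -284.98731997   85.        ] px/mm 0.3363
[464.99854419 338.11683549 227.1604155 ]
```

View pics/r4.png

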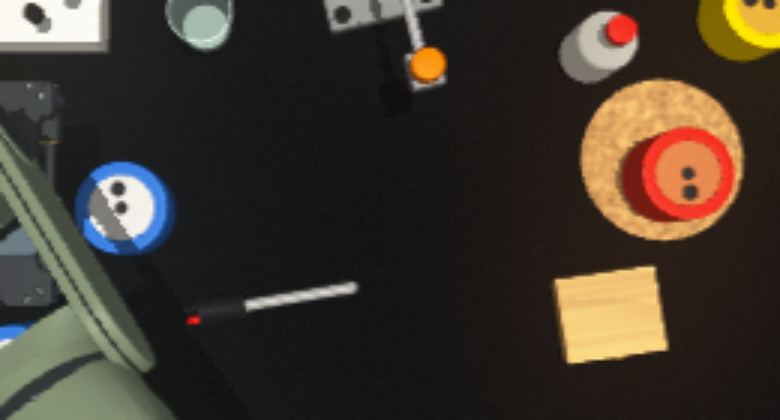

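Red measures (496,-285), 21 mm from the mat centre against a limit of 39, so it is wholly on. Now I descend behind the blue block and push it towards -y.

Call:
apply_moves:
  increments:
    - [0.76, 0, 0.01, -0.02, 0, 0, 0]
    - [0.76, 0, 0, -0.04, 0, 0, 0]
    - [0.76, 0, 0, -0.04, 0, 0, 0]
    - [0.76, 0, 0, -0.04, 0, 0, 0]
    - [0.76, 0, 0, -0.04, 0, 0, 0]

```text
time_s: 9.3
ee_pos: [465.2, 340.0, 46.1]
ee_rot: [179.8, -0.1, 90.0]
force: [0.7, 0.1, -0.1]
gripper_width: 80.3
gripper_force: 0.0
```

Call:
apply_moves:
  increments:
    - [0.76, 0, 0, -0.003, 0, 0, 0]
    - [0.76, 0, -0.01, 0, 0, 0, 0]
    - [0.76, 0, -0.008, 0, 0, 0, 0]
    - [0.76, 0, -0.007, 0, 0, 0, 0]
    - [0.76, 0, -0.007, 0, 0, 0, 0]

```text
time_s: 9.72
ee_pos: [465.9, 308.2, 46.5]
ee_rot: [179.8, -0.2, 89.9]
force: [-1.1, 4.5, -0.7]
gripper_width: 80.3
gripper_force: 3.0
```

Call:
apply_moves:
  increments:
    - [0.76, 0, -0.007, 0, 0, 0, 0]
    - [0.76, 0, -0.008, 0, 0, 0, 0]
    - [0.76, 0, -0.009, 0, 0, 0, 0]
    - [0.76, 0, -0.01, 0, 0, 0, 0]
    - [0.76, 0, -0.01, 0, 0, 0, 0]

```text
time_s: 10.13
ee_pos: [467.2, 265.0, 46.4]
ee_rot: [179.6, -0.3, 89.9]
force: [0.6, 6.7, 2.9]
gripper_width: 80.8
gripper_force: 3.7
```

Call:
apply_moves:
  increments:
    - [0.76, -0.001, -0.01, 0, 0, 0, 0]
    - [0.76, -0.001, -0.01, 0, 0, 0, 0]
    - [0.76, -0.001, -0.01, 0, 0, 0, 0]
    - [0.76, -0.001, -0.01, 0, 0, 0, 0]
    - [0.76, -0.001, -0.01, 0, 0, 0, 0]

```text
time_s: 10.55
ee_pos: [462.5, 214.8, 46.4]
ee_rot: [179.6, -0.3, 89.9]
force: [0.8, 6.1, 2.2]
gripper_width: 80.5
gripper_force: 3.9
```

Call:
apply_moves:
  increments:
    - [0.76, -0.001, -0.01, 0, 0, 0, 0]
    - [0.76, -0.001, -0.01, 0, 0, 0, 0]
    - [0.76, -0.001, -0.01, 0, 0, 0, 0]
    - [0.76, -0.001, -0.01, 0, 0, 0, 0]
    - [0.76, -0.001, -0.01, 0, 0, 0, 0]

```text
time_s: 10.97
ee_pos: [457.5, 164.6, 46.3]
ee_rot: [179.6, -0.2, 89.9]
force: [1.0, 6.4, 3.0]
gripper_width: 80.3
gripper_force: 4.1
```

Call:
apply_moves:
  increments:
    - [0.76, 0, -0.01, 0, 0, 0, 0]
    - [0.76, 0, -0.01, 0, 0, 0, 0]
    - [0.76, 0, -0.01, 0, 0, 0, 0]
    - [0.76, 0, -0.01, 0, 0, 0, 0]
    - [0.76, 0, -0.01, 0, 0, 0, 0]

```text
time_s: 11.38
ee_pos: [457.2, 114.4, 46.3]
ee_rot: [179.6, -0.2, 89.9]
force: [-0.0, 7.4, 4.0]
gripper_width: 80.1
gripper_force: 4.4
```

Call:
apply_moves:
  increments:
    - [0.76, 0, -0.01, 0, 0, 0, 0]
    - [0.76, 0, -0.01, 0, 0, 0, 0]
    - [0.76, 0, -0.01, 0, 0, 0, 0]
    - [0.76, 0, -0.01, 0, 0, 0, 0]
    - [0.76, 0, -0.01, 0, 0, 0, 0]

```text
time_s: 11.8
ee_pos: [457.0, 64.2, 46.3]
ee_rot: [179.6, -0.2, 89.9]
force: [0.8, 7.8, 4.8]
gripper_width: 80.5
gripper_force: 4.6
```

Call:
apply_moves:
  increments:
    - [0.76, 0, -0.01, 0, 0, 0, 0]
    - [0.76, 0, -0.01, 0, 0, 0, 0]
    - [0.76, 0, -0.01, 0, 0, 0, 0]
    - [0.76, 0, -0.006, 0, 0, 0, 0]
    - [0.76, 0, -0.004, 0, 0, 0, 0]

```text
time_s: 12.22
ee_pos: [456.7, 23.9, 46.2]
ee_rot: [179.7, -0.1, 89.9]
force: [0.4, 8.7, 5.5]
gripper_width: 80.2
gripper_force: 4.8
```

Call:
apply_moves:
  increments:
    - [0.76, 0, 0.02, 0, 0, 0, 0]
    - [0.76, 0, 0.035, 0, 0, 0, 0]
    - [0.1, 0, 0.02, 0.03, 0, 0, 0]
    - [0.1, -0.01, 0.01, 0.038, 0, 0, 0]
    - [0.1, -0.01, 0.01, 0.038, 0, 0, 0]

```text
time_s: 12.63
ee_pos: [434.6, 118.8, 151.9]
ee_rot: [180.0, 0.1, 90.1]
force: [1.1, 0.5, -0.2]
gripper_width: 62.9
gripper_force: 0.0
```

Call:
apply_moves:
  increments:
    - [0.1, 0, 0.01, 0.038, 0, 0, 7]
    - [0.1, -0.02, 0.01, 0.038, 0, 0, 7]
    - [0.1, -0.02, 0, 0, 0, 0, 7]
    - [0.1, -0.02, 0, 0, 0, 0, 7]
    - [0.1, 0, 0, 0, 0, 0, 7]

```text
time_s: 13.05
ee_pos: [372.9, 137.2, 225.7]
ee_rot: [179.9, 0.1, 125.4]
force: [0.6, 0.0, -0.4]
gripper_width: 50.5
gripper_force: 0.0
```

```bash
cat >> h.py <<'E'
def blue(b,guess=None,viz=None):
    c=b['color'];h=cv2.cvtColor(c,cv2.COLOR_RGB2HSV).astype(int)
    m=((h[...,0]>100)&(h[...,0]<120)&(h[...,1]>120)&(h[...,2]>180)).astype(np.uint8)
    w=np.zeros_like(m);g=proj(b,guess+[85]);cv2.circle(w,tuple(int(round(x)) for x in g),24,1,-1);m&=w
    ct=max(cv2.findContours(m,0,1)[0],key=cv2.contourArea);e=cv2.fitEllipse(cv2.convexHull(ct))
    C=ray(b,*e[0],85)[:2]
    # holes: darkness-weighted centroids around centre inside metal top
    g=cv2.cvtColor(c,cv2.COLOR_RGB2GRAY).astype(float)
    yy,xx=np.mgrid[:420,:560];ins=np.hypot(xx-e[0][0],yy-e[0][1])<9.5
    dk=np.clip(np.median(g[ins])-20-g,0,None)*ins
    n,l,s,cc=cv2.connectedComponentsWithStats((dk>30).astype(np.uint8))
    out=[]
    for i in range(1,n):
        if s[i,4]>3:
            k=cv2.dilate((l==i).astype(np.uint8),np.ones((3,3)))*dk*((l==i)|(l==0));out.append((s[i,4],ray(b,(k*xx).sum()/k.sum(),(k*yy).sum()/k.sum(),84)[:2]))
    return e,C,out
E
python3 - <<'E'
from h import *
b=cams.grab_frame('top');print(blue(b,[456,-16]));save('t5.png',b);print(status.state()['ee_pos'])
E
```

```text
(((318.6104431152344, 221.02171325683594), (29.899168014526367, 30.19304084777832), 147.3506622314453), array([457.05015446, -17.95691692]), [(np.int32(22), array([475.40902365, -13.54684951])), (np.int32(15), array([457.40056099, -18.38446018]))])
[374.55639811 137.30399372 225.56062637]
```

The blue block is at (457,-18), with its hole at about (475.5,-13.5) and yaw about 14°. It needs about +105.5 mm in x and no shift in y. I'll stage the fork behind it at y=-18.

Call:
apply_moves:
  increments:
    - [0.1, 0, -0.02, 0, 0, 0, 7]
    - [0.1, 0, -0.02, 0, 0, 0, 7]
    - [0.1, 0, -0.02, 0, 0, 0, 7]
    - [0.1, 0, -0.02, 0, 0, 0, 7]
    - [0.1, 0, -0.02, 0, 0, 0, 7]

```text
time_s: 13.52
ee_pos: [376.3, 36.6, 224.8]
ee_rot: [180.0, 0.1, 160.2]
force: [0.3, -0.7, -0.3]
gripper_width: 50.4
gripper_force: 0.0
```

Call:
apply_moves:
  increments:
    - [0.1, 0, -0.02, 0, 0, 0, 7]
    - [0.1, 0, -0.02, 0, 0, 0, 7]
    - [0.1, 0, -0.0155, 0, 0, 0, 6]
    - [0.1, -0.003, 0, -0.02, 0, 0, 0]
    - [0.1, 0, 0, 0, 0, 0, 0]

```text
time_s: 13.93
ee_pos: [371.1, -18.6, 202.5]
ee_rot: [-180.0, -0.2, 179.7]
force: [-0.8, -0.5, -0.5]
gripper_width: 50.4
gripper_force: 0.0
```

Call:
apply_moves:
  increments:
    - [0.1, 0, 0, -0.032, 0, 0, 0]
    - [0.1, 0, 0, -0.032, 0, 0, 0]
    - [0.1, 0, 0, -0.032, 0, 0, 0]
    - [0.1, 0, 0, -0.032, 0, 0, 0]
    - [0.1, 0, 0, -0.032, 0, 0, 0]

```text
time_s: 14.35
ee_pos: [373.9, -17.4, 43.7]
ee_rot: [-180.0, 0.2, 179.9]
force: [0.2, -0.4, -0.2]
gripper_width: 50.1
gripper_force: 0.0
```

Call:
apply_moves:
  increments:
    - [0.1, 0, 0, 0, 0, 0, 0]
    - [0.1, 0.007, 0, 0, 0, 0, 0]
    - [0.1, 0.007, 0, 0, 0, 0, 0]
    - [0.1, 0.007, 0, 0, 0, 0, 0]
    - [0.1, 0, 0, 0, 0, 0, 0]

```text
time_s: 14.77
ee_pos: [398.2, -17.5, 46.0]
ee_rot: [-180.0, 0.4, 180.0]
force: [-0.3, -0.3, 1.0]
gripper_width: 50.2
gripper_force: 0.0
```

Call:
apply_moves:
  increments:
    - [0.1, 0.006, 0, 0, 0, 0, 0]
    - [0.1, 0.007, 0, 0, 0, 0, 0]
    - [0.1, 0.008, 0, 0, 0, 0, 0]
    - [0.1, 0.009, 0, 0, 0, 0, 0]
    - [0.1, 0.01, 0, 0, 0, 0, 0]

```text
time_s: 15.18
ee_pos: [429.1, -17.0, 43.9]
ee_rot: [180.0, -0.6, 180.0]
force: [-10.8, -0.3, 9.2]
gripper_width: 50.1
gripper_force: 6.9
```

Call:
apply_moves:
  increments:
    - [0.1, 0.01, 0, 0, 0, 0, 0]
    - [0.1, 0.01, 0, 0, 0, 0, 0]
    - [0.1, 0.009, 0, 0, 0, 0, 0]
    - [0.1, 0.006, 0, 0, 0, 0, 0]
    - [0.1, 0.003, 0, 0, 0, 0, 0]

```text
time_s: 15.6
ee_pos: [470.0, -17.2, 43.9]
ee_rot: [180.0, -0.3, 180.0]
force: [-7.6, -0.1, 5.7]
gripper_width: 50.5
gripper_force: 5.9
```

Call:
apply_moves:
  increments:
    - [0.1, 0.003, 0, 0, 0, 0, 0]
    - [0.1, 0.003, 0, 0, 0, 0, 0]
    - [0.1, 0.002, 0, 0, 0, 0, 0]
    - [0.1, 0, 0, 0, 0, 0, 0]
    - [0.1, 0, 0, 0, 0, 0, 0]

```text
time_s: 16.02
ee_pos: [477.3, -17.1, 43.9]
ee_rot: [180.0, -0.3, 180.0]
force: [-6.3, 0.5, 3.4]
gripper_width: 50.1
gripper_force: 5.1
```

```bash
python3 - <<'E'
from h import *
b=cams.grab_frame('top');a=cams.grab_frame('scene')
try: print(blue(b,[543,-18]))
except Exception as e: print(e)
print(status.state()['ee_pos'],status.state()['force'])
w=cams.grab_frame('wrist')
t=cv2.resize(b['color'][140:240,260:360],(400,400));s=cv2.resize(a['color'][170:270,200:300],(400,400))
cv2.imwrite('pics/b1.png',np.hstack([t,s])[:,:,::-1])
E
```

```text
(((324.4701843261719, 184.47418212890625), (4.909792900085449, 14.619623184204102), 113.51515197753906), array([565.58449054, -36.55764017]), [(np.int32(76), array([575.34428567, -45.97787232]))])
[477.27347592 -17.11087224  43.90834617] [-6.38163393  0.25807829  3.25683036]
```

View pics/b1.png

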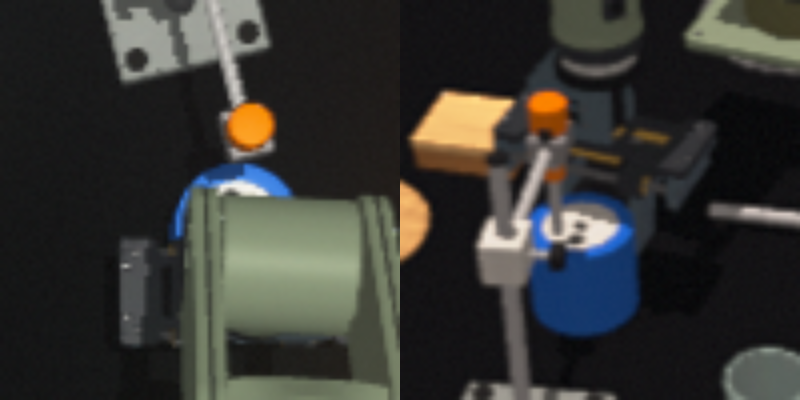

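Pushing on to about 5 mm short of the target. Then I'll back off to measure accurately.

Call:
apply_moves:
  increments:
    - [0.1, 0.005, 0, 0, 0, 0, 0]
    - [0.1, 0.006, 0, 0, 0, 0, 0]
    - [0.1, 0.006, 0, 0, 0, 0, 0]
    - [0.1, 0.005, 0, 0, 0, 0, 0]
    - [0.1, 0.003, 0, 0, 0, 0, 0]

```text
time_s: 16.58
ee_pos: [502.6, -17.2, 43.9]
ee_rot: [180.0, -0.4, 180.0]
force: [-7.6, 0.2, 5.7]
gripper_width: 50.3
gripper_force: 5.8
```

Call:
apply_moves:
  increments:
    - [0.1, 0, 0, 0, 0, 0, 0]
    - [0.1, -0.02, 0, 0, 0, 0, 0]
    - [0.1, -0.04, 0, 0, 0, 0, 0]
    - [0.1, -0.04, 0, 0, 0, 0, 0]
    - [0.1, -0.04, 0, 0, 0, 0, 0]

```text
time_s: 17.0
ee_pos: [364.1, -17.3, 44.1]
ee_rot: [-180.0, 0.1, 180.0]
force: [-0.5, 0.6, 0.7]
gripper_width: 50.2
gripper_force: 0.0
```

```bash
python3 - <<'E'
from h import *
b=cams.grab_frame('top');a=cams.grab_frame('scene')
print(status.state()['ee_pos'])
try: print(blue(b,[557,-18]))
except Exception as e: print(e)
t=cv2.resize(b['color'][150:210,290:350],(480,480),interpolation=2);s=cv2.resize(a['color'][185:265,215:275],(320,427),interpolation=2)
s=np.vstack([s,np.zeros((53,320,3),np.uint8)])
cv2.imwrite('pics/b2.png',np.hstack([t,s])[:,:,::-1])
E
```

```text
[356.13190556 -16.727816    43.13141626]
(((318.68475341796875, 187.24400329589844), (28.99464225769043, 30.097929000854492), 104.63098907470703), array([557.39225125, -19.28677683]), [(np.int32(77), array([571.8742645 , -14.75232635]))])
```

View pics/b2.png

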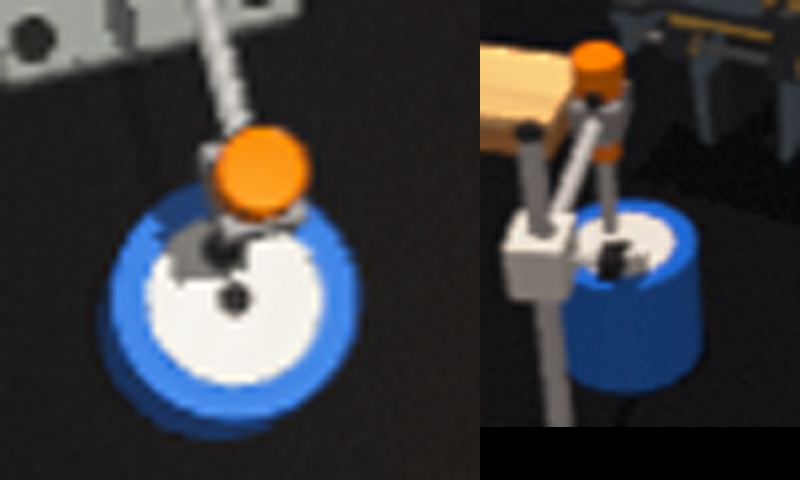

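The top crop shows the heater hole at crop (235,298), the probe hole at (224,250) and the cap at (262,172). The scene crop shows the tip at (612,230) against the silver top. Next I'll refine the probe's xy and check the two cameras against each other.

```bash
python3 - <<'E'
from h import *
from scipy.optimize import least_squares
b=cams.grab_frame('top');a=cams.grab_frame('scene')
np.set_printoptions(precision=2,suppress=True)
g=lambda u,v:np.array([215+(u-480)/5.333-.5,185+v/5.333-.5])   # scene crop->px
inv=lambda p:np.array([(p[0]+.5-215)*5.333+480,(p[1]+.5-185)*5.333])
C=blue(b,[557,-18])[1];th=np.linspace(0,2*np.pi,181)
R=np.array([inv(proj(a,[C[0]+46*np.cos(t),C[1]+46*np.sin(t),85])) for t in th])
print('C',C,'pred rim: right',R[:,0].max(),'top',R[:,1].min(),'bottom',R[:,1].max(),'left',R[:,0].min())
# orange in scene and top
def org(f,x,y,w,h):
    hh=cv2.cvtColor(f['color'],cv2.COLOR_RGB2HSV).astype(int)[y:y+h,x:x+w];m=((hh[...,0]>4)&(hh[...,0]<20)&(hh[...,1]>150)&(hh[...,2]>110))
    q=np.argwhere(m)[:,::-1]+(x,y);return q
q=org(a,225,188,25,18);print('scene cap rows',q[:,1].min(),q[:,1].max(),'cols',q[:,0].min(),q[:,0].max(),'mean',q.mean(0))
k=org(a,230,208,20,12);print('collar',len(k),k.mean(0))
t=org(b,310,160,25,20);print('top cap',t.mean(0),len(t))
for tipuv in((612,228),(612,233)):
  r=least_squares(lambda X:np.r_[proj(b,X+[0,0,130])-t.mean(0),proj(a,X)-g(*tipuv),proj(a,X+[0,0,118])-q.mean(0)],[581,-14,108])
  print('tip',r.x,'res',r.fun)
X=np.array([576.3,-15.2,84]);print('hole in scene crop',inv(proj(a,X)))
g=a['color'][205:240,232:250].mean(2).astype(int)
print(g[10:26])
E
```

```text
C [557.39 -19.29] pred rim: right 689.9330573583925 top 195.42604475433865 bottom 285.5906066111691 left 542.3463104974419
scene cap rows 193 203 cols 232 241 mean [236.53 197.51]
collar 11 [238.45 213.27]
top cap [322.15 171.15] 109
tip [579.58 -11.95 110.65] res [-0.82  0.38 -0.64  0.27 -0.45 -0.35]
tip [579.87 -11.99 109.11] res [-0.86  0.36 -0.66 -0.25 -0.47  0.11]
hole in scene crop [609.04 259.5 ]
[[163 188 153  88  59  77  86  79  53  23  19  19  14  11   8  11  14   8]
 [189 182 134  55  48  83  99  86  50  20  18  16  11   8   6  11  10   9]
 [194 167 108  34  38  77 100  88  49  21  19  15  10  11   6  11   9  11]
 [189 147  76  23  37  77 100  90  51  20  14  14  11  12  10   8  12   8]
 [177 125  50  15  38  76 101  93  62  24  15  10  10  10   6   7  12  12]
 [156  88  27  19  37  76 100  93  65  24  16  17  16  13   9  11   9  11]
 [136  55  18  17  30  69  99  93  66  31  25  25  25  23  16  15  18  16]
 [108  34  15  22  37  70  98  98  90  71  68  70  68  64  52  47  38  29]
 [ 75  27  38  59  80  99 101  99 110 114 113 111 110 110 109 110 105  79]
 [ 84  66  86 108 114 114 100  99 114 140 150 139 137 137 128 117 115 113]
 [184 120 115 124 126 123  99  99 140 199 222 220 221 215 184 144 132 123]
 [179 126 147 169 183 191 123 100 143 206 225 226 227 227 225 222 209 167]
 [138 141 196 223 223 204 127  98 143 210 226 226 226 226 227 227 226 210]
 [127 174 224 227 225 209 151 121 168 224 228 227 226 227 226 224 226 227]
 [123 179 225 225 225 224 217 213 207 201 208 222 226 225 225 225 228 229]
 [119 177 225 225 225 200 126 106  99  90 105 168 221 226 228 228 228 228]]
```

```bash
python3 - <<'E'
from h import *
from scipy.optimize import least_squares,minimize
np.set_printoptions(precision=2,suppress=True)
b=cams.grab_frame('top');a=cams.grab_frame('scene')
e,C,_=blue(b,[557,-18])
th=np.linspace(0,2*np.pi,361)
# match jacket outline (bright top rim) in scene & top by gradient: maximise blueness contrast inside/outside of rim circle
def score(f,cx,cy,z,r,du=(0,0)):
    hh=f['color'].astype(np.float32);s=hh[...,2]-hh[...,0]  # blue-red
    s=cv2.GaussianBlur(s,(0,0),.6)
    def samp(rad):
        P=np.array([proj(f,[cx+rad*np.cos(t),cy+rad*np.sin(t),z]) for t in th[::3]])+du
        return cv2.remap(s,P[:,0:1].astype(np.float32),P[:,1:2].astype(np.float32),1)
    i,o=samp(r-2.5),samp(r+2.5);return np.clip(i-o,-60,60).mean()
for n,f in(('top',b),('scene',a)):
    # inner boundary: metal radius 32 (blue outside) ; outer: 46
    fn=lambda p:-(score(f,*p,85,46)-score(f,*p,84.5,32))
    best=min(((fn((C[0]+dx,C[1]+dy)),dx,dy) for dx in np.arange(-6,7,1.) for dy in np.arange(-8,9,1.)))
    r=minimize(fn,[C[0]+best[1],C[1]+best[2]],method='Nelder-Mead');print(n,r.x,r.fun)
    if n=='scene': bias=proj(a,[*r.x,85])-proj(a,[*T,85])
    else: T=r.x
print('scene bias px',bias)
X=np.array([581,-14.4,110.])
print('tip pred',proj(a,X)+bias,'obs 239.0,228.4; cap mean pred',proj(a,X+[0,0,118])+bias,'obs 236.5,197.5')
r=least_squares(lambda X:np.r_[proj(b,X+[0,0,130])-(322.2,171.0),proj(a,X)+bias-(239.0,228.4),proj(a,X+[0,0,118])+bias-(236.5,197.5)],X);print(r.x,r.fun)
print('collar',proj(a,r.x+[0,0,65])+bias)
E
```

```text
top [557.52 -19.57] -95.58580017089844
scene [558.99 -11.02] -80.65087890625
scene bias px [2.13 0.81]
tip pred [239.88 228.57] obs 239.0,228.4; cap mean pred [237.3  198.22] obs 236.5,197.5
[581.48 -15.64 111.64] [ 0.58 -0.27  0.44 -0.22  0.33  0.28]
collar [238.04 211.83]
```

Estimates: probe (581,-14.5), hole (576,-15). So about 5 mm more in x is needed, with the fork ending near x=507.6.

Call:
apply_moves:
  increments:
    - [0.1, 0.035, 0, 0, 0, 0, 0]
    - [0.1, 0.04, 0, 0, 0, 0, 0]
    - [0.1, 0.035, 0, 0, 0, 0, 0]
    - [0.1, 0.02, 0, 0, 0, 0, 0]
    - [0.1, 0.01, 0, 0, 0, 0, 0]

```text
time_s: 17.72
ee_pos: [507.8, -17.3, 43.8]
ee_rot: [180.0, -0.1, -180.0]
force: [-9.5, -0.8, 8.9]
gripper_width: 50.2
gripper_force: 6.8
```

Call:
apply_moves:
  increments:
    - [0.1, 0.002, 0, 0, 0, 0, 0]
    - [0.1, 0, 0, 0, 0, 0, 0]
    - [0.1, 0, 0, 0, 0, 0, 0]

```text
time_s: 17.97
ee_pos: [507.4, -17.3, 43.7]
ee_rot: [180.0, 0.0, 180.0]
force: [1.0, 0.5, -0.2]
gripper_width: 50.1
gripper_force: 0.0
```

Call:
apply_moves:
  increments:
    - [0.1, -0.02, 0, 0, 0, 0, 0]
    - [0.1, -0.04, 0, 0, 0, 0, 0]
    - [0.1, -0.04, 0, 0, 0, 0, 0]
    - [0.1, -0.04, 0, 0, 0, 0, 0]
    - [0.1, 0, 0, 0.01, 0, 0, 0]

```text
time_s: 18.38
ee_pos: [352.2, -16.3, 50.7]
ee_rot: [179.9, -1.2, 180.0]
force: [-1.5, 0.4, -0.1]
gripper_width: 50.6
gripper_force: 0.0
```

```bash
python3 - <<'E'
from h import *
b=cams.grab_frame('top');a=cams.grab_frame('scene')
e,C,h=blue(b,[563,-18]);print(e,C,h,status.state()['ee_pos'])
t=cv2.resize(b['color'][155:205,295:345],(500,500),interpolation=2);s=cv2.resize(a['color'][205:255,225:255],(300,500),interpolation=2)
cv2.imwrite('pics/b3.png',np.hstack([t,s])[:,:,::-1])
g=cv2.cvtColor(b['color'],cv2.COLOR_RGB2GRAY);print(g[176:190,311:328])
E
```

```text
((318.71759033203125, 185.37661743164062), (29.48637580871582, 30.04543113708496), 114.46123504638672) [562.97078706 -19.44601384] [(np.int32(100), array([576.31675901, -15.25100418]))] [365.4963549  -17.22417948  54.44339892]
[[ 60  62  83 115 122  83  77  81  75  73 104 122 121  92  80 160 171]
 [ 59  96 119 123 116  83 119 172 117  81  79  77 121 123 145 143 128]
 [ 97 120 123 121  83  52  89 165 182 175 157 141 125  98  80  79 131]
 [121 124 122 120  73  49  64 128 124  93  79  83 153 168 202 235 240]
 [124 122 121 124  87  45  53  67  67  89 194 237 242 242 241 240 241]
 [124 122 122 124 119  75  40  36  86 116 231 242 243 242 240 240 240]
 [172 123 123 123 126 125 120 117 121 111 230 242 242 241 241 240 240]
 [170 122 124 123 125 125 121 115  98 113 229 242 242 241 241 241 240]
 [174 125 127 131 132 129  89  44  51  91 203 239 242 241 240 241 240]
 [242 172 231 244 244 235 138  59  56  58 181 237 241 241 241 241 240]
 [242 243 244 245 243 241 152  66  59  61 199 239 241 240 241 241 241]
 [243 243 245 244 242 241 206 128  93 142 232 241 242 240 241 240 242]
 [244 244 245 244 241 241 243 243 242 243 242 242 241 241 240 241 242]
 [243 245 245 243 241 243 243 243 243 243 242 241 241 241 240 242 243]]
```

View pics/b3.png

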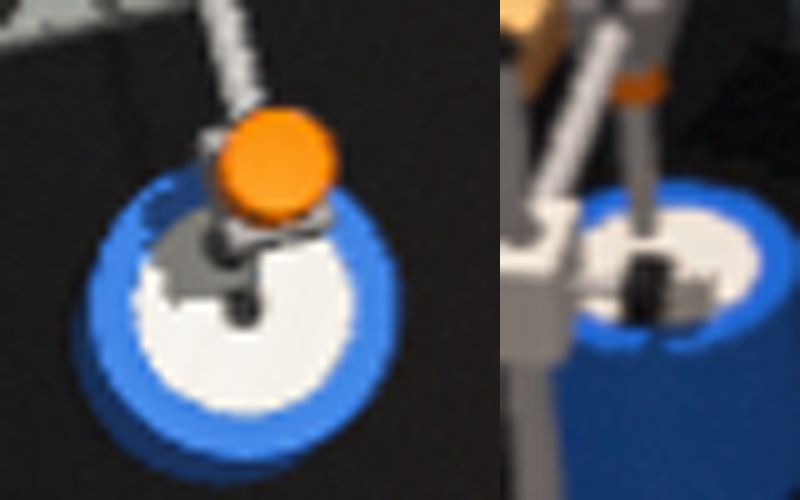

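The block is at (563,-19.4) and its hole at about (581.5,-15) to (581.5,-16), beneath the probe at (581,-14.5). I'll close the fingers, go above the cap and press.

Call:
apply_moves:
  increments:
    - [-1, 0, 0, 0.04, 0, 0, 0]
    - [-1, 0, 0, 0.04, 0, 0, 0]
    - [-1, 0, 0, 0.04, 0, 0, 0]
    - [-1, 0, 0, 0.04, 0, 0, 0]
    - [-1, 0, 0, 0.04, 0, 0, 0]

```text
time_s: 18.9
ee_pos: [368.3, -17.3, 256.6]
ee_rot: [-180.0, 0.2, 180.0]
force: [0.6, 0.1, -0.4]
gripper_width: 19.4
gripper_force: 0.0
```

Call:
apply_moves:
  increments:
    - [-1, 0, 0, 0.025, 0, 0, 0]
    - [-1, 0.036, 0, 0, 0, 0, 0]
    - [-1, 0.036, 0, 0, 0, 0, 0]
    - [-1, 0.036, 0, 0, 0, 0, 0]
    - [-1, 0.036, 0, 0, 0, 0, 0]

```text
time_s: 19.32
ee_pos: [514.3, -17.3, 279.6]
ee_rot: [-180.0, 0.2, 180.0]
force: [-0.1, -0.0, -0.3]
gripper_width: 0.9
gripper_force: 0.0
```

Call:
apply_moves:
  increments:
    - [-1, 0.036, 0, 0, 0, 0, 0]
    - [-1, 0.03, 0, 0, 0, 0, 0]
    - [-1, 0, 0.002, 0, 0, 0, 0]
    - [-1, 0, 0, 0, 0, 0, 0]

```text
time_s: 19.65
ee_pos: [579.1, -15.0, 277.7]
ee_rot: [180.0, -0.0, -180.0]
force: [0.0, 0.2, 0.9]
gripper_width: 0.4
gripper_force: 0.0
```

Call:
apply_moves:
  increments:
    - [-1, 0.001, 0, -0.006, 0, 0, 0]
    - [-1, 0, 0, -0.006, 0, 0, 0]
    - [-1, 0, 0, -0.004, 0, 0, 0]
    - [-1, 0, 0, -0.004, 0, 0, 0]
    - [-1, 0, 0, -0.003, 0, 0, 0]

```text
time_s: 20.07
ee_pos: [577.3, -15.3, 255.6]
ee_rot: [180.0, -0.0, 180.0]
force: [-0.5, 0.1, 0.3]
gripper_width: 0.3
gripper_force: 0.0
```

Call:
apply_moves:
  increments:
    - [-1, 0, 0, -0.003, 0, 0, 0]
    - [-1, 0, 0, -0.003, 0, 0, 0]
    - [-1, 0, 0, -0.003, 0, 0, 0]
    - [-1, 0, 0, -0.003, 0, 0, 0]
    - [-1, 0, 0, -0.003, 0, 0, 0]

```text
time_s: 20.48
ee_pos: [577.7, -15.3, 240.9]
ee_rot: [-180.0, -0.0, 180.0]
force: [-2.6, -0.3, 3.1]
gripper_width: 0.5
gripper_force: 1.9
```

Call:
apply_moves:
  increments:
    - [-1, 0, 0, -0.003, 0, 0, 0]
    - [-1, 0, 0, -0.003, 0, 0, 0]
    - [-1, 0, 0, -0.002, 0, 0, 0]

```text
time_s: 20.73
ee_pos: [577.9, -15.3, 232.4]
ee_rot: [180.0, -0.0, 180.0]
force: [-2.9, 0.4, 3.1]
gripper_width: 0.3
gripper_force: 1.8
```

Call:
apply_moves:
  increments:
    - [-1, 0, 0, -0.002, 0, 0, 0]
    - [-1, 0, 0, -0.002, 0, 0, 0]
    - [-1, 0, 0, -0.002, 0, 0, 0]

```text
time_s: 20.98
ee_pos: [577.9, -15.3, 226.7]
ee_rot: [180.0, -0.0, 180.0]
force: [-2.5, -0.1, 3.1]
gripper_width: 0.3
gripper_force: 1.8
```

Call:
apply_moves:
  increments:
    - [-1, 0, 0, -0.002, 0, 0, 0]
    - [-1, 0, 0, -0.002, 0, 0, 0]

```text
time_s: 21.15
ee_pos: [578.1, -15.3, 222.7]
ee_rot: [180.0, 0.0, 180.0]
force: [-2.8, -0.4, 4.0]
gripper_width: 0.4
gripper_force: 1.8
```

The tip is below the mouth of the hole with no rise in force. I'll keep pressing.

Call:
apply_moves:
  increments:
    - [-1, 0, 0, -0.003, 0, 0, 0]
    - [-1, 0, 0, -0.003, 0, 0, 0]
    - [-1, 0, 0, -0.003, 0, 0, 0]
    - [-1, 0, 0, -0.003, 0, 0, 0]
    - [-1, 0, 0, -0.003, 0, 0, 0]

```text
time_s: 21.57
ee_pos: [578.1, -15.3, 207.6]
ee_rot: [180.0, 0.0, 180.0]
force: [-1.2, -0.7, 3.4]
gripper_width: 0.5
gripper_force: 1.9
```

Call:
apply_moves:
  increments:
    - [-1, 0, 0, -0.003, 0, 0, 0]
    - [-1, 0, 0, -0.003, 0, 0, 0]
    - [-1, 0, 0, -0.003, 0, 0, 0]
    - [-1, 0, 0, -0.003, 0, 0, 0]
    - [-1, 0, 0, -0.003, 0, 0, 0]

```text
time_s: 21.98
ee_pos: [578.2, -15.3, 192.6]
ee_rot: [180.0, 0.0, 180.0]
force: [-0.3, -0.7, 4.3]
gripper_width: 0.8
gripper_force: 1.9
```

Call:
apply_moves:
  increments:
    - [-1, 0, 0, -0.003, 0, 0, 0]
    - [-1, 0, 0, -0.003, 0, 0, 0]
    - [-1, 0, 0, -0.003, 0, 0, 0]
    - [-1, 0, 0, -0.003, 0, 0, 0]
    - [-1, 0, 0, -0.003, 0, 0, 0]

```text
time_s: 22.4
ee_pos: [578.1, -15.3, 177.6]
ee_rot: [180.0, 0.0, 180.0]
force: [-1.0, -1.4, 3.5]
gripper_width: 0.4
gripper_force: 1.9
```

Call:
apply_moves:
  increments:
    - [-1, 0, 0, -0.002, 0, 0, 0]
    - [-1, 0, 0, -0.002, 0, 0, 0]
    - [-1, 0, 0, -0.001, 0, 0, 0]

```text
time_s: 22.65
ee_pos: [578.2, -15.3, 172.6]
ee_rot: [180.0, 0.0, 180.0]
force: [-0.7, 0.3, 2.7]
gripper_width: 0.2
gripper_force: 1.8
```

Call:
apply_moves:
  increments:
    - [-1, 0, 0, -0.001, 0, 0, 0]
    - [-1, 0, 0, -0.001, 0, 0, 0]
    - [-1, 0, 0, -0.001, 0, 0, 0]

```text
time_s: 22.9
ee_pos: [578.1, -15.3, 169.9]
ee_rot: [180.0, 0.0, 180.0]
force: [-0.9, -0.8, 3.8]
gripper_width: 0.1
gripper_force: 1.8
```

Call:
apply_moves:
  increments:
    - [-1, 0, 0, -0.001, 0, 0, 0]
    - [-1, 0, 0, -0.0005, 0, 0, 0]
    - [-1, 0, 0, -0.0005, 0, 0, 0]

```text
time_s: 23.15
ee_pos: [578.1, -15.3, 168.3]
ee_rot: [180.0, 0.0, 180.0]
force: [-2.0, -0.5, 8.0]
gripper_width: 0.3
gripper_force: 4.0
```

Call:
apply_moves:
  increments:
    - [-1, 0, 0, -0.0005, 0, 0, 0]
    - [-1, 0, 0, 0, 0, 0, 0]

```text
time_s: 23.32
ee_pos: [578.2, -15.3, 168.2]
ee_rot: [180.0, 0.0, 180.0]
force: [-1.1, -1.5, 7.6]
gripper_width: -0.4
gripper_force: 3.7
```

The force jumps at z=168.2, against 168 expected, so the collar is seated. One slight nudge to confirm, then withdraw.

Call:
apply_moves:
  increments:
    - [-1, 0, 0, -0.0007, 0, 0, 0]
    - [-1, 0, 0, 0, 0, 0, 0]

```text
time_s: 23.48
ee_pos: [578.1, -15.3, 168.2]
ee_rot: [180.0, 0.1, 180.0]
force: [-1.6, 0.2, 10.6]
gripper_width: 0.6
gripper_force: 5.3
```

Call:
apply_moves:
  increments:
    - [-1, 0, 0, 0.005, 0, 0, 0]
    - [-1, 0, 0, 0.02, 0, 0, 0]
    - [-1, 0, 0, 0.035, 0, 0, 0]
    - [-1, 0, 0, 0.035, 0, 0, 0]
    - [-1, 0, 0, 0.035, 0, 0, 0]

```text
time_s: 23.9
ee_pos: [577.5, -15.1, 297.2]
ee_rot: [180.0, -0.1, 180.0]
force: [1.1, 0.5, -0.4]
gripper_width: 0.3
gripper_force: 0.0
```

Call:
apply_moves:
  increments:
    - [-1, -0.035, 0, 0, 0, 0, 0]
    - [-1, -0.035, 0, 0, 0, 0, 0]
    - [-1, -0.035, 0, 0, 0, 0, 0]
    - [-1, -0.035, 0, 0, 0, 0, 0]
    - [-1, -0.02, 0, 0, 0, 0, 0]

```text
time_s: 24.32
ee_pos: [414.2, -15.0, 296.1]
ee_rot: [180.0, -0.2, 180.0]
force: [-0.2, -1.0, 0.2]
gripper_width: 0.5
gripper_force: 0.0
```

```bash
python3 - <<'E'
from h import *
b=cams.grab_frame('top');a=cams.grab_frame('scene')
h=cv2.cvtColor(a['color'],cv2.COLOR_RGB2HSV).astype(int)
m=((h[...,0]>4)&(h[...,0]<20)&(h[...,1]>150)&(h[...,2]>100));m[:190]=0;m[245:]=0;m[:,:228]=0;m[:,252:]=0
n,l,s,c=cv2.connectedComponentsWithStats(m.astype(np.uint8));print(s[1:],c[1:])
print('pred cap mid',proj(a,[581,-14.5,142])+(1.3,.9),'collar',proj(a,[581,-14.5,89])+(1.3,.9),status.state()['ee_pos'])
for g in([563,-18],):
  try:print(blue(b,g)[:2])
  except Exception as e:print(e)
E
```

```text
[[230 201   4   6   8]
 [228 208   2   4   4]
 [233 215  11  11  90]
 [238 234   5   3  10]] [[232.         203.625     ]
 [228.5        209.5       ]
 [238.45555556 219.51111111]
 [239.9        234.8       ]]
pred cap mid [238.35312808 220.73816557] collar [239.45984181 233.73877813] [414.8351118  -15.05907453 296.6891615 ]
(((318.74749755859375, 185.2471466064453), (29.800201416015625, 30.02294921875), 132.66448974609375), array([563.3572839 , -19.53909658]))
```

The cap and collar now appear where a seated probe should be, and the blue block has not moved. I'm handing in the job.

```bash
python3 -c "
from workcell import env
print(env.job_done())"
```

```text
the job is handed in; nothing more can be done
None
```

The job is handed in: the red block stands wholly on the cork mat, and the blue block is under the probe with the probe pressed into its hole until the collar rested on the metal (about 24 s of the 72 s allowed).

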